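# Reject the spring clamp with the tired spring

## Task

One of the three grey spring clamps on the desk mat has a tired spring: squeeze their handles where they lie to feel which one gives way easily. Pick that one up by its handles, squeezed fully together, and lower it still held so into the shallow metal reject tray beside the mat, lying flat on its floor, before letting go; do not lift the two sound clamps, leave them lying within about 5 cm of where they were.

Things in the scene. Friction and masses are not known exactly. Their poses are not given: they have to be found in the camera images.
- clip_a: one of three look-alike hand spring clamps, grey plastic with black handle ends, flat on the blue mat; exactly one of them is weak, only felt by squeezing. 110 mm long, 22 mm high, about 52 g. Origin: under the pivot pin, at the underside; x to the closed jaws (tips at +46 mm), two splayed handles run 62 mm to -x, z up
- clip_b: second clamp, same look, size and axes as clip_a; it lies flat on the blue mat too. To squeeze any of them: from above, at x = -42 mm, closing along y; there the handles' outer faces are about 53 mm apart at rest and 34 mm apart when squeezed fully home
- clip_c: third clamp, same look, size and axes as clip_a; it lies flat on the blue mat too. A sound clamp barely moves under a 20 N squeeze on its handles (stays over 49 mm wide; 60 N closes it a quarter of the way). The weak one, whichever it is, gives at 2 N, is fully home from 6 N up and can be carried so
- jaw_a (a joint): angle by which the handles of clip_a are squeezed together (and its jaws opened): 0 at rest, jaws shut; 0.44 rad squeezed fully home. It springs back when let go
- jaw_b (a joint): angle by which the handles of clip_b are squeezed together (and its jaws opened): 0 at rest, jaws shut; 0.44 rad squeezed fully home. It springs back when let go
- jaw_c (a joint): angle by which the handles of clip_c are squeezed together (and its jaws opened): 0 at rest, jaws shut; 0.44 rad squeezed fully home. It springs back when let go
- tray: shallow open tray of pale aluminium, fixed, beside the mat: the reject tray. 220 mm (x) by 170 mm (y), 22 mm high, walls 4 mm thick; origin: centre of its underside, z up; the inner floor is about 4 mm above the origin
Mind the look-alikes: they are no part of the job. Leave any brown, purple or red look-alike of the clip_b alone.

How it is judged:
On the way, in this order (a step that is already met when the one before it is completed fails the run):
1. a clamp is squeezed home (only the weak one gives way so far) where it lies on the mat (((value of joint jaw_a above 0.36 rad and height (world z) of clip_a below 0.015 m) or (value of joint jaw_b above 0.36 rad and height (world z) of clip_b below 0.015 m) or (value of joint jaw_c above 0.36 rad and height (world z) of clip_c below 0.015 m))), for 0.1 s.
2. it is lifted clear of the mat, squeezed home (((value of joint jaw_a above 0.36 rad and height (world z) of clip_a above 0.04 m) or (value of joint jaw_b above 0.36 rad and height (world z) of clip_b above 0.04 m) or (value of joint jaw_c above 0.36 rad and height (world z) of clip_c above 0.04 m))), for 0.1 s.
3. it is lowered into the tray, to within 25 mm of the tray's floor, still held squeezed (((value of joint jaw_a above 0.36 rad and z of clip_a in the frame of tray below 0.029 m and x of clip_a in the frame of tray between -0.075 and 0.075 m and y of clip_a in the frame of tray between -0.06 and 0.06 m) or (value of joint jaw_b above 0.36 rad and z of clip_b in the frame of tray below 0.029 m and x of clip_b in the frame of tray between -0.075 and 0.075 m and y of clip_b in the frame of tray between -0.06 and 0.06 m) or (value of joint jaw_c above 0.36 rad and z of clip_c in the frame of tray below 0.029 m and x of clip_c in the frame of tray between -0.075 and 0.075 m and y of clip_c in the frame of tray between -0.06 and 0.06 m))), for 0.05 s.
At the end, for the whole second after the job is handed in: The weak clamp lies released, at rest and flat (within 10 degrees) on the tray's floor, its pivot within 75 mm (tray x) and 60 mm (tray y) of the tray's centre; both sound clamps lie flat and at rest on the mat, less than 50 mm from where they started (((x of clip_a in the frame of tray between -0.075 and 0.075 m and y of clip_a in the frame of tray between -0.06 and 0.06 m and z of clip_a in the frame of tray below 0.012 m and angle between each of clip_a, clip_b, clip_c's own z axis and vertical below 0.17 rad and linear speed of each of clip_a, clip_b, clip_c below 0.02 m/s and distance of each of clip_b, clip_c from where it was at the start of the episode below 0.05 m and height (world z) of each of clip_b, clip_c below 0.015 m) or (x of clip_b in the frame of tray between -0.075 and 0.075 m and y of clip_b in the frame of tray between -0.06 and 0.06 m and z of clip_b in the frame of tray below 0.012 m and angle between each of clip_b, clip_a, clip_c's own z axis and vertical below 0.17 rad and linear speed of each of clip_b, clip_a, clip_c below 0.02 m/s and distance of each of clip_a, clip_c from where it was at the start of the episode below 0.05 m and height (world z) of each of clip_a, clip_c below 0.015 m) or (x of clip_c in the frame of tray between -0.075 and 0.075 m and y of clip_c in the frame of tray between -0.06 and 0.06 m and z of clip_c in the frame of tray below 0.012 m and angle between each of clip_c, clip_a, clip_b's own z axis and vertical below 0.17 rad and linear speed of each of clip_c, clip_a, clip_b below 0.02 m/s and distance of each of clip_a, clip_b from where it was at the start of the episode below 0.05 m and height (world z) of each of clip_a, clip_b below 0.015 m))); the robot touches nothing.
It fails at once if a clamp whose handles are not squeezed home (a sound one) is lifted more than 30 mm ((height (world z) of clip_a above 0.033 m and value of joint jaw_a below 0.28 rad) or (height (world z) of clip_b above 0.033 m and value of joint jaw_b below 0.28 rad) or (height (world z) of clip_c above 0.033 m and value of joint jaw_c below 0.28 rad)).
It also fails if it takes over 51 s, if anything falls off the work surface, if the arm or the gripper's body presses on something with over 40 N, if the wrist force passes 120 N, or if a joint passes its speed limit or range.

## Robot

A 6-joint arm with a two-finger parallel gripper is mounted at the origin on the work surface. World frame = base frame: x ahead of the robot, y to its left, z up, the work surface at z = 0. Lengths are in m, angles in rad, forces in N, time in s.
With the tool pointing down it reaches from about 0.25 to 0.775 m from the base axis. Payload 4 kg.
Tool frame: the origin (TCP) lies on the centre line of the jaws, within the pads' length; the fingertips stand 25 mm ahead of it and the grasp point (between the pads) lies 6 mm ahead of it; z points along the fingers, y is the line along which they close (so a half turn about z gives the same grasp; the last joint's range is limited). The gripper opens to 94 mm and grips with 3 to 60 N. Pads are 16 mm wide; open, the fingers measure 119 mm over their backs; the gripper's body (75 mm by 177 mm) begins 78 mm behind the grasp point.
Start: joints at [-1.223, 0.087, 1.371, -0, 1.684, -0.103], TCP at [0.24, -0.495, 0.231] pointing down, gripper open.
Joint ranges: [-3.1, 3.1], [-0.76, 2.03], [0.27, 2.55], [-1.08, 4.22], [0.17, 2.65], [-2.57, 2.57]. Speed limits (rad/s): [2.79, 2.79, 3.14, 3.14, 3.14, 3.14].

## Interface

Orientations are given as [roll, pitch, yaw] about the fixed x, y, z axes, in that order (R = Rz(yaw) Ry(pitch) Rx(roll)).
In Python, from bench import robot, imaging gives the robot as it stands. The module is installed in compiled form; this text tells all that it offers.
- The arm moves only by the tool drive_tool, never from a script. Its argument "series" is a list of rows, each a list of 3 entries, a list of its own where there are three numbers: the finger opening in m, from 0 to 0.094, then the shift along the tool's x, y, z in m, then the turn, a rotation vector about the tool's x, y, z in rad. A call has 1 to 5 rows; each row is the pose to reach, as a shift and turn from the pose commanded when the call began, along the tool's axes at that moment; what a row does not reach only later rows make up. A row lasts 1/8 s, in which the tool goes at most 62.5 mm and 10.7 degrees, less where a joint would pass 70% of its speed; a pose out of reach is approached as far as the arm can. A call with a gripper value outside its range is refused whole. The fingers move at their own pace and stop on an object; the grip force is fixed at half the most. Time passes only in rows, so rows that repeat a pose let the fingers close. It gives the time, the measured TCP pose, the force, the opening and the grip force at its end, in the units of the state.
- robot.get_obs(): the state, without advancing time (a new reading comes with each control period).
- imaging.snapshot(name): name is "side" or "top" or "wrist"; returns the picture (420x560x3 uint8, red, green, blue); there is no depth.
- imaging.get_calibration(name): a dict with "intrinsics" (3x3 intrinsics, pixels), "position" and "rotation" of the camera in the world. Camera axes: x right, y up, looking along -z (the intrinsics and any distortion apply to the point x, -y, -z); pixel columns grow to the right and rows downward; lengths in m; the calibration is good to about 2 mm. A picture is of the moment at which its call begins: read the wrist's pose just before it. get_calibration takes no time and is no camera call; for the wrist camera it gives the pose at the moment of the call.
- robot.close_job(): hands the job in; it is judged then, once.
The state is a dict: "time": time; "joint_positions": joint angles; "qvel": joint speeds; "joint_torque": joint torques, N m; "tool_pos": TCP position; "ee_rot": TCP orientation; "wrist_force": force on the tool from outside, world axes, zero at the start; "wrist_torque": the same for the moment, N m; "width": finger opening in m; "finger_force": force on a finger pad.
Only numpy, scipy, OpenCV 4.12 (cv2) and the standard library are available. Lean on these libraries where they do the work, as an engineer would, in place of code of your own. Each camera call takes 0.05 s, during which the arm holds its last target. There are 200 camera calls.

## Working session

There is one attempt and no reset: what is moved stays moved. The work goes in short steps, Python scripts to look and compute and a tool call to move; the robot and the scene stay as the last step left them, time stands still between calls to the robot, and variables do not carry over. Pictures are saved under pics/ and viewed, at most 10 in all, crops included, and the job is handed in when it is done.

Besides the shell and the picture viewer there is one more tool, called after ">>>" by a JSON object that holds its "method" and its "body". drive_tool: Moves the arm, as the interface text tells. Its arguments: {"type":"object","properties":{"series":{"type":"array"}},"required":["series"]}

```bash
mkdir -p pics; python3 - <<'E'
from bench import robot, imaging
import cv2, numpy as np
print({k:np.round(v,4).tolist() for k,v in robot.get_obs().items()})
for n in ("top","side"):
    im=imaging.snapshot(n); cv2.imwrite(f"pics/{n}0.png",im[:,:,::-1])
    c=imaging.get_calibration(n); print(n,{k:np.round(v,4).tolist() if not isinstance(v,str) else v for k,v in c.items()})
E
```

```text
{'time': 0.0, 'joint_positions': [-1.2231, 0.0879, 1.3722, 0.0, 1.6836, -0.1031], 'qvel': [0.0008, -0.0004, -0.0013, -0.0012, 0.0002, 0.0016], 'joint_torque': [-0.0011, -34.0187, -30.2426, 0.0716, 0.033, -0.0002], 'tool_pos': [0.2394, -0.4946, 0.2293], 'ee_rot': [-3.1394, -0.0002, 0.4508], 'wrist_force': [0.0662, -0.0166, -0.0881], 'wrist_torque': [-0.016, 0.0206, -0.0103], 'finger_force': 0.0, 'width': 0.0941}
top {'intrinsics': [[464.423, 0.0, 275.3643], [0.0, 464.423, 207.2666], [0.0, 0.0, 1.0]], 'position': [0.2353, 0.0662, 1.187], 'rotation': [0.1641, -0.0073, -1.561]}
side {'intrinsics': [[465.6795, 0.0, 273.8268], [0.0, 465.6795, 210.0956], [0.0, 0.0, 1.0]], 'position': [0.0661, 0.6752, 0.9084], 'rotation': [0.68, -0.0045, -2.6204]}
```

View pics/top0.png

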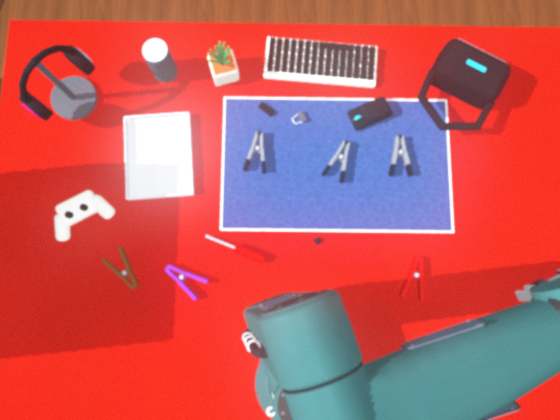

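View pics/side0.png

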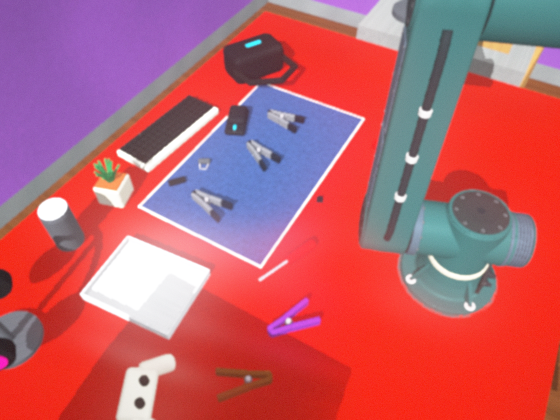

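The top view shows three grey clamps on the blue mat, with pivots near (257,150), (341,157) and (401,152). Their black handles point down, towards the robot. The white tray is at about (158,155). The brown, purple and red look-alikes lie off the mat. The side view shows the clamps at (212,200), (263,150) and (286,118), and the tray at (145,285).

```bash
cat > h.py <<'E'
from bench import robot, imaging
import cv2, numpy as np
from scipy.spatial.transform import Rotation as Ro
def rot(c):
    r=np.array(c["rotation"]); return r if r.shape==(3,3) else Ro.from_euler("xyz",r).as_matrix()
def ray(c,uv):
    K=np.array(c["intrinsics"]); p=np.linalg.inv(K)@[uv[0],uv[1],1]
    return np.array(c["position"]),rot(c)@(p*[1,-1,-1])
def plane(c,uv,z):
    o,d=ray(c,uv); return o+d*(z-o[2])/d[2]
def tri(c1,u1,c2,u2):
    o1,d1=ray(c1,u1);o2,d2=ray(c2,u2)
    s=np.linalg.lstsq(np.c_[d1,-d2],o2-o1,rcond=None)[0]
    a,b=o1+s[0]*d1,o2+s[1]*d2; return (a+b)/2,np.linalg.norm(a-b)
def proj(c,P):
    q=rot(c).T@(np.array(P)-c["position"])*[1,-1,-1]; p=np.array(c["intrinsics"])@q; return p[:2]/p[2]
E
python3 - <<'E'
from h import *
from itertools import product
C={n:imaging.get_calibration(n) for n in("top","side")}
pins={}
for n,boxes in dict(top=[(235,122,285,182),(315,132,365,190),(382,128,422,182)],side=[(183,180,243,225),(243,135,290,172),(263,104,310,134)]).items():
    im=cv2.imread(f"pics/{n}0.png"); hsv=cv2.cvtColor(im,cv2.COLOR_BGR2HSV)
    for i,(x0,y0,x1,y1) in enumerate(boxes):
        h=hsv[y0:y1,x0:x1].astype(int); m=(h[...,1]<110)
        ys,xs=np.nonzero(m); 
        b=(h[...,1]<60)*np.clip(h[...,2]-195,0,None); 
        ys2,xs2=np.nonzero(b); w=b[ys2,xs2]
        pin=(xs2@w/w.sum()+x0,ys2@w/w.sum()+y0)if w.sum() else None
        d=(h[...,2]<75); k,l,s,ce=cv2.connectedComponentsWithStats(d.astype('uint8'))
        dk=[(int(s[j][4]),(ce[j]+[x0,y0]).round(1).tolist()) for j in range(1,k) if s[j][4]>8]
        print(n,i,"pin",np.round(pin,1) if pin else None,len(xs2),h[...,2].max(),"dark",dk)
        pins[n,i]=pin
        if n=="top":
            for a,q in dk: print("   ",plane(C[n],q,0.015).round(3))
for i in range(3):
    try: print(i,tri(C["top"],pins["top",i],C["side"],pins["side",i]))
    except Exception as e: print(e)
for q in [(124,114),(189,112),(194,197),(128,200)]: print("tray",plane(C["top"],q,0.022).round(3))
im=cv2.imread("pics/top0.png"); a=cv2.resize(im[115:190,230:430],None,fx=4,fy=4,interpolation=cv2.INTER_CUBIC)
s=cv2.imread("pics/side0.png"); b=cv2.resize(s[100:225,180:315],None,fx=2.2,fy=2.2,interpolation=cv2.INTER_CUBIC)
cv2.imwrite("pics/crop.png",np.vstack([a,np.pad(b,((0,0),(0,800-b.shape[1]),(0,0)))]))
E
```

```text
top 0 pin [256.4 146.6] 198 248 dark []
top 1 pin [340.5 155.8] 202 249 dark []
top 2 pin [399.6 150.8] 246 249 dark []
side 0 pin [205.2 199. ] 197 246 dark []
side 1 pin [258.6 149.1] 110 243 dark []
side 2 pin [281.5 115.4] 112 240 dark []
0 (array([0.58447363, 0.10964472, 0.02671115]), np.float64(0.0034495803629837262))
1 (array([ 0.56119548, -0.10753397,  0.02854539]), np.float64(0.004597005977888317))
2 (array([ 0.57581558, -0.26041668,  0.03003039]), np.float64(0.005135755116025554))
tray [0.672 0.459 0.022]
tray [0.68  0.289 0.022]
tray [0.453 0.267 0.022]
tray [0.443 0.435 0.022]
```

View pics/crop.png

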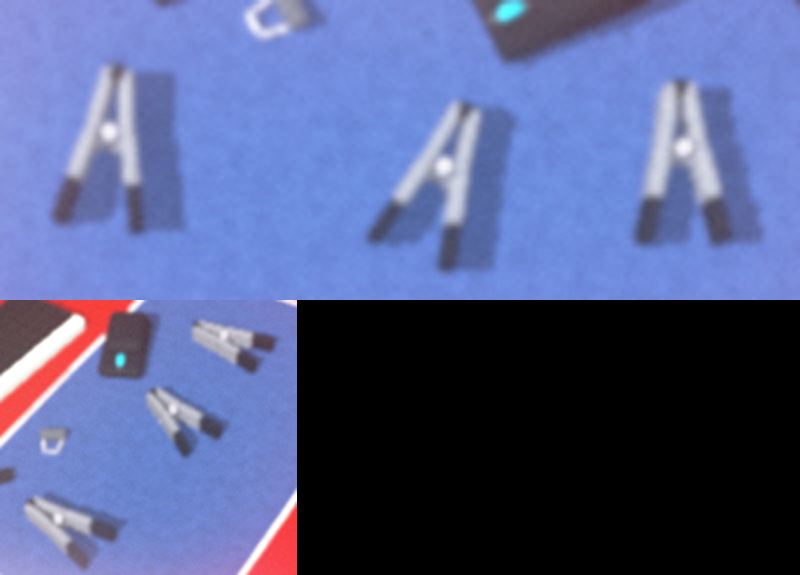

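The crop shows the pins at top-view pixels (257,147), (340,156) and (400,152). The black jaw tips are above them and the two black handle ends below, so all the jaws point away from the robot. I'll extract these features properly.

```bash
python3 - <<'E'
from h import *
C={n:imaging.get_calibration(n) for n in("top","side")}
P={}
B=dict(top=[(235,122,285,182),(315,132,365,190),(382,128,422,182)],side=[(183,180,243,230),(243,130,290,175),(263,104,310,134)])
for n in B:
    im=cv2.imread(f"pics/{n}0.png"); hsv=cv2.cvtColor(im,cv2.COLOR_BGR2HSV).astype(int)
    for i,(x0,y0,x1,y1) in enumerate(B[n]):
        h=hsv[y0:y1,x0:x1]; c=im[y0:y1,x0:x1].astype(int)
        d=(h[...,2]<115)&(c[...,0]-c[...,2]<45); k,l,s,ce=cv2.connectedComponentsWithStats(d.astype('uint8'))
        dk=sorted([(int(s[j][4]),(ce[j]+[x0,y0]).round(1).tolist()) for j in range(1,k) if s[j][4]>4],reverse=True)[:3]
        g=c[...,2]-0; w=np.clip(c.min(2)-(c.min(2).max()-30),0,None)
        ys,xs=np.nonzero(w); ww=w[ys,xs]; pin=np.array([xs@ww/ww.sum()+x0,ys@ww/ww.sum()+y0])
        print(n,i,pin.round(1),len(xs),dk); P[n,i]=(pin,dk)
for i in range(3):
    p,e=tri(C["top"],P["top",i][0],C["side"],P["side",i][0]); print(i,"pin3d",p.round(4),round(e,4))
    pts=[plane(C["top"],q,0.02) for a,q in P["top",i][1][:2]]
    m=sum(pts)/2; v=plane(C["top"],P["top",i][0],0.023)-m
    print("  handles",[x.round(3)[:2].tolist() for x in pts],"sep",np.linalg.norm(pts[0]-pts[1]).round(3),"pin-mid",np.linalg.norm(v[:2]).round(4),"axis yaw",np.arctan2(v[1],v[0]).round(3),"pin",plane(C["top"],P["top",i][0],0.023).round(3))
E
```

```text
top 0 [256.9 147.4] 10 [(26, [246.5, 164.8]), (19, [263.5, 166.7])]
top 1 [340.5 156. ] 9 [(25, [342.0, 176.6]), (19, [325.9, 170.3])]
top 2 [400.6 151.2] 12 [(41, [408.9, 169.7]), (33, [391.7, 169.7])]
side 0 [188.3 223.2] 19 [(57, [226.5, 204.0]), (8, [212.5, 212.5])]
side 1 [258.2 148.8] 11 [(56, [275.4, 157.4]), (42, [262.4, 164.6]), (10, [243.6, 131.6])]
side 2 [281.2 115.2] 14 [(55, [291.9, 127.5]), (53, [299.1, 118.8])]
0 pin3d [ 0.6338  0.1189 -0.0999] 0.025
  handles [[0.539, 0.135], [0.534, 0.091]] sep 0.044 pin-mid 0.0484 axis yaw -0.087 pin [0.585 0.109 0.023]
1 pin3d [ 0.5612 -0.1073  0.0296] 0.0029
  handles [[0.511, -0.111], [0.527, -0.07]] sep 0.044 pin-mid 0.0489 axis yaw -0.359 pin [ 0.565 -0.108  0.023]
2 pin3d [ 0.5766 -0.2632  0.0278] 0.0023
  handles [[0.531, -0.285], [0.53, -0.24]] sep 0.045 pin-mid 0.0486 axis yaw -0.033 pin [ 0.579 -0.264  0.023]
```

```bash
cat >> h.py <<'E'
def go(x,y,z,yaw):
    o=robot.get_obs(); R=Ro.from_euler("xyz",o["ee_rot"]); T=Ro.from_euler("xyz",[np.pi,0,yaw])
    d=R.inv().apply(np.array([x,y,z])-o["tool_pos"]); print("t",round(o["time"],2),"shift",d.round(4).tolist(),"turn",(R.inv()*T).as_rotvec().round(4).tolist(),"|d|",np.linalg.norm(d).round(3))
E
python3 -c "
from h import *
go(.537,-.263,.13,-.033)
c=imaging.get_calibration('top')
for q in [(440,128),(421,95),(485,130)]: print(plane(c,q,0).round(3))"
```

```text
t 0.1 shift [0.3687, -0.0787, 0.0997] turn [-0.002, 0.0003, 0.4838] |d| 0.39
[ 0.652 -0.378  0.   ]
[ 0.744 -0.331  0.   ]
[ 0.647 -0.499  0.   ]
```

>>> {"method": "drive_tool", "body": {"series": [[0.094, [0.052, -0.011, 0.014], [0, 0, 0.16]], [0.094, [0.104, -0.022, 0.028], [0, 0, 0.32]], [0.094, [0.156, -0.033, 0.042], [-0.002, 0, 0.484]], [0.094, [0.21, -0.045, 0.057], [-0.002, 0, 0.484]], [0.094, [0.263, -0.056, 0.071], [-0.002, 0, 0.484]]]}}

```text
time: 0.72
tool_pos: [0.4529, -0.3286, 0.1584]
ee_rot: [3.14, 0.0, -0.033]
wrist_force: [0.6, -1.0, 0.6]
width: 0.0942
finger_force: 0.0
```

```bash
python3 -c "
from h import *
go(.537,-.263,.13,-.033)"
```

```text
t 0.72 shift [0.0819, -0.0684, 0.0283] turn [0.0015, 0.0002, -0.0003] |d| 0.11
```

>>> {"method": "drive_tool", "body": {"series": [[0.094, [0.041, -0.034, 0.014], [0, 0, 0]], [0.094, [0.082, -0.068, 0.028], [0, 0, 0]], [0.094, [0.082, -0.068, 0.028], [0, 0, 0]]]}}

```text
time: 1.1
tool_pos: [0.5373, -0.2616, 0.1287]
ee_rot: [-3.141, 0.003, -0.028]
wrist_force: [-0.1, -0.0, -0.4]
width: 0.094
finger_force: 0.0
```

```bash
python3 -c "
from h import *
go(.537,-.263,.034,-.033)
c=imaging.get_calibration('wrist'); im=imaging.snapshot('wrist')
for n,P in dict(pin=(.579,-.264,.025),squeeze=(.537,-.263,.022)).items():
    p=proj(c,P); print(n,p.round(1)); cv2.circle(im,tuple(int(v) for v in p),4,(255,0,255),1)
cv2.imwrite('pics/w1.png',im[:,:,::-1]); print(c['position'],robot.get_obs()['tool_pos'])"
```

```text
t 1.1 shift [0.0001, 0.0015, 0.0947] turn [-0.001, 0.0031, 0.005] |d| 0.095
pin [280.3 175.1]
squeeze [280.4 219. ]
[ 0.62058164 -0.26405472  0.28328712] [ 0.53632935 -0.2633492   0.12973014]
```

View pics/w1.png

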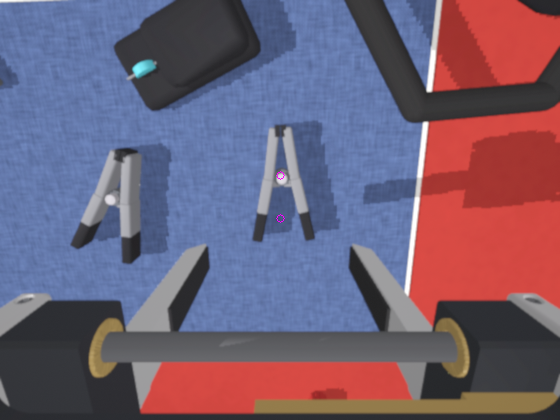

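The wrist view puts the pin at (281,177), within 2 px of my projection, and the handles straddle (281,219). I'll go down and squeeze.

>>> {"method": "drive_tool", "body": {"series": [[0.094, [0, 0.001, 0.05], [0, 0.002, 0.003]], [0.094, [0, 0.001, 0.085], [0, 0.002, 0.003]], [0.094, [0, 0.001, 0.095], [0, 0.002, 0.003]], [0.065, [0, 0.001, 0.095], [0, 0.002, 0.003]], [0.05, [0, 0.001, 0.095], [0, 0.002, 0.003]]]}}

```text
time: 1.78
tool_pos: [0.5372, -0.2673, 0.0388]
ee_rot: [3.137, -0.006, -0.037]
wrist_force: [-1.5, 0.5, 0.1]
width: 0.0774
finger_force: 0.0
```

>>> {"method": "drive_tool", "body": {"series": [[0.044, [0, 0, 0], [0, 0, 0]], [0.044, [0, 0, 0], [0, 0, 0]], [0.044, [0, 0, 0], [0, 0, 0]]]}}

```text
time: 2.15
tool_pos: [0.5366, -0.2662, 0.0374]
ee_rot: [3.139, -0.003, -0.036]
wrist_force: [-0.8, 1.0, 4.2]
width: 0.0519
finger_force: 29.3
```

Width stays at 51.9 mm with 29 N on the pads, so this clamp is sound. I'll open, lift and move to the middle one.

>>> {"method": "drive_tool", "body": {"series": [[0.094, [0, 0, 0], [0, 0, 0]], [0.094, [0, 0, 0], [0, 0, 0]], [0.094, [0, 0, -0.04], [0, 0, 0]], [0.094, [0, 0, -0.09], [0, 0, 0]], [0.094, [0, 0, -0.09], [0, 0, 0]]]}}

```text
time: 2.78
tool_pos: [0.5386, -0.2674, 0.1318]
ee_rot: [3.135, -0.011, -0.036]
wrist_force: [0.7, -0.4, 0.5]
width: 0.0934
finger_force: 0.0
```

```bash
python3 -c "
from h import *
go(.526,-.093,.12,-.359)"
```

```text
t 2.77 shift [-0.019, -0.174, 0.0103] turn [0.0051, -0.0124, 0.3228] |d| 0.175
```

>>> {"method": "drive_tool", "body": {"series": [[0.094, [-0.006, -0.058, 0.003], [0.002, -0.006, 0.11]], [0.094, [-0.012, -0.116, 0.007], [0.003, -0.008, 0.22]], [0.094, [-0.019, -0.174, 0.01], [0.004, -0.01, 0.323]], [0.094, [-0.019, -0.174, 0.01], [0.004, -0.01, 0.323]]]}}

```text
time: 3.28
tool_pos: [0.5218, -0.0876, 0.114]
ee_rot: [-3.14, 0.012, -0.354]
wrist_force: [-0.6, -0.2, -0.3]
width: 0.0942
finger_force: 0.0
```

```bash
python3 -c "
from h import *
go(.526,-.093,.034,-.359)
c=imaging.get_calibration('wrist'); im=imaging.snapshot('wrist')
for n,P in dict(pin=(.565,-.108,.025),squeeze=(.526,-.093,.022)).items():
    p=proj(c,P); print(n,p.round(1)); cv2.circle(im,tuple(int(v) for v in p),4,(255,0,255),1)
cv2.imwrite('pics/w2.png',im[:,:,::-1])"
```

```text
t 3.27 shift [0.0068, 0.0037, 0.0799] turn [-0.0017, 0.0115, 0.0053] |d| 0.08
pin [283.7 170.2]
squeeze [282.8 216.7]
```

View pics/w2.png

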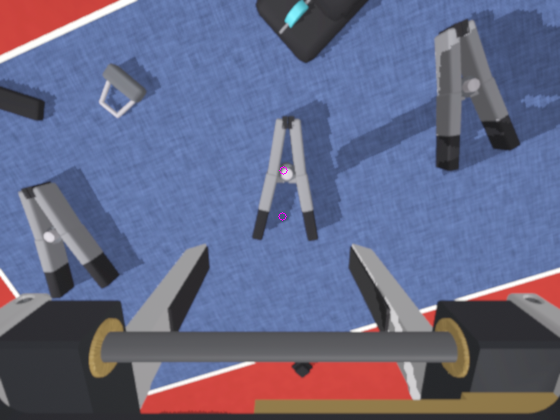

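The pin is at (287,174), about 4 px from the projection, and the grips lie on the squeeze line. I'll go down and squeeze.

>>> {"method": "drive_tool", "body": {"series": [[0.094, [0.006, 0.004, 0.045], [-0.001, 0.008, 0.004]], [0.094, [0.006, 0.005, 0.072], [-0.001, 0.008, 0.004]], [0.094, [0.006, 0.005, 0.08], [-0.001, 0.008, 0.004]], [0.07, [0.006, 0.005, 0.08], [-0.001, 0.008, 0.004]], [0.05, [0.006, 0.005, 0.08], [-0.001, 0.008, 0.004]]]}}

```text
time: 3.95
tool_pos: [0.5278, -0.0986, 0.0374]
ee_rot: [-3.141, -0.003, -0.364]
wrist_force: [0.1, -1.1, -0.0]
width: 0.0774
finger_force: 0.0
```

>>> {"method": "drive_tool", "body": {"series": [[0.044, [0, 0, 0], [0, 0, 0]], [0.044, [0, 0, 0], [0, 0, 0]], [0.044, [0, 0, 0], [0, 0, 0]]]}}

```text
time: 4.32
tool_pos: [0.527, -0.0977, 0.0367]
ee_rot: [-3.141, -0.002, -0.363]
wrist_force: [-1.3, 0.0, 1.9]
width: 0.0508
finger_force: 29.3
```

That one is sound too (50.8 mm at 29 N). On to the left one.

>>> {"method": "drive_tool", "body": {"series": [[0.094, [0, 0, 0], [0, 0, 0]], [0.094, [0, 0, 0], [0, 0, 0]], [0.094, [0, 0, -0.04], [0, 0, 0]], [0.094, [0, 0, -0.09], [0, 0, 0]], [0.094, [0, 0, -0.09], [0, 0, 0]]]}}

```text
time: 4.95
tool_pos: [0.5295, -0.0987, 0.131]
ee_rot: [-3.141, -0.011, -0.363]
wrist_force: [0.6, 0.4, 0.7]
width: 0.0937
finger_force: 0.0
```

```bash
python3 -c "
from h import *
go(.543,.113,.12,-.087)"
```

```text
t 4.95 shift [-0.0627, -0.2027, 0.0106] turn [0.0005, -0.0107, -0.2761] |d| 0.212
```

>>> {"method": "drive_tool", "body": {"series": [[0.094, [-0.016, -0.051, 0.003], [0, -0.004, -0.09]], [0.094, [-0.032, -0.102, 0.006], [0, -0.006, -0.18]], [0.094, [-0.048, -0.153, 0.009], [0, -0.006, -0.276]], [0.094, [-0.063, -0.203, 0.01], [0, -0.006, -0.276]], [0.094, [-0.063, -0.203, 0.01], [0, -0.006, -0.276]]]}}

```text
time: 5.58
tool_pos: [0.5386, 0.1174, 0.1141]
ee_rot: [-3.141, 0.008, -0.082]
wrist_force: [0.3, -1.1, -0.5]
width: 0.0939
finger_force: 0.0
```

```bash
python3 -c "
from h import *
go(.543,.113,.034,-.087)
c=imaging.get_calibration('wrist'); im=imaging.snapshot('wrist'); cv2.imwrite('pics/w3.png',im[:,:,::-1])
p0=proj(c,(.585,.109,.025)); print('pred',p0.round(1),'squeeze',proj(c,(.543,.113,.022)).round(1))
x,y=p0.astype(int); s=im[y-14:y+15,x-14:x+15].min(2).astype(int); w=np.clip(s-(s.max()-25),0,None); Y,X=np.nonzero(w); ww=w[Y,X]
q=np.array([X@ww/ww.sum()+x-14,Y@ww/ww.sum()+y-14]); print('pin',q.round(1),len(X))
print(tri(imaging.get_calibration('top'),(256.9,147.4),c,q), plane(c,q,.024).round(4))"
```

```text
t 5.58 shift [0.0054, 0.0041, 0.08] turn [-0.001, 0.0084, 0.0051] |d| 0.08
pred [284.3 171.3] squeeze [283.4 218.2]
pin [285.8 175. ] 75
(array([0.58270999, 0.10842223, 0.0308732 ]), np.float64(0.0007901157159400544)) [0.5816 0.108  0.024 ]
```

View pics/w3.png

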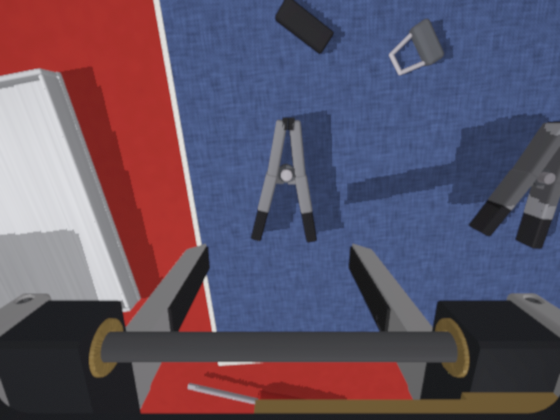

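The pin is at (286,175) and the handles are centred between the fingers. Triangulated pin height is about 0.03 m, close to the 22 mm clamp plus pin and mat. Down and squeeze.

>>> {"method": "drive_tool", "body": {"series": [[0.094, [0.003, 0.004, 0.045], [-0.001, 0.006, 0.003]], [0.094, [0.003, 0.005, 0.074], [-0.001, 0.006, 0.003]], [0.094, [0.003, 0.005, 0.083], [-0.001, 0.006, 0.003]], [0.07, [0.003, 0.005, 0.083], [-0.001, 0.006, 0.003]], [0.05, [0.003, 0.005, 0.083], [-0.001, 0.006, 0.003]]]}}

```text
time: 6.25
tool_pos: [0.5432, 0.1088, 0.0346]
ee_rot: [-3.141, -0.004, -0.091]
wrist_force: [1.2, 0.4, -0.7]
width: 0.0773
finger_force: 0.0
```

>>> {"method": "drive_tool", "body": {"series": [[0.044, [0, 0, 0], [0, 0, 0]], [0.036, [0, 0, 0], [0, 0, 0]], [0.02, [0, 0, 0], [0, 0, 0]], [0.02, [0, 0, 0], [0, 0, 0]], [0.02, [0, 0, 0], [0, 0, 0]]]}}

```text
time: 6.88
tool_pos: [0.5424, 0.1096, 0.0339]
ee_rot: [-3.141, -0.002, -0.09]
wrist_force: [-1.1, 0.7, 5.4]
width: 0.0324
finger_force: 30.0
```

Fully home at 32 mm, so the left clamp is the weak one. I'll lift it gently.

>>> {"method": "drive_tool", "body": {"series": [[0.02, [0, 0, -0.01], [0, 0, 0]], [0.02, [0, 0, -0.03], [0, 0, 0]], [0.02, [0, 0, -0.055], [0, 0, 0]], [0.02, [0, 0, -0.08], [0, 0, 0]], [0.02, [0, 0, -0.08], [0, 0, 0]]]}}

```text
time: 7.5
tool_pos: [0.5434, 0.1091, 0.1152]
ee_rot: [-3.141, -0.005, -0.09]
wrist_force: [0.9, -0.4, -0.3]
width: 0.0323
finger_force: 29.9
```

```bash
python3 - <<'E'
from h import *
for n in("side","wrist"): cv2.imwrite(f"pics/{n}4.png",imaging.snapshot(n)[:,:,::-1])
a=cv2.imread("pics/side4.png");b=cv2.imread("pics/wrist4.png")
cv2.imwrite("pics/m4.png",np.hstack([cv2.resize(a[80:380,60:360],(400,400)),cv2.resize(b,(400,300)).copy() if 0 else np.pad(cv2.resize(b,(400,300)),((0,100),(0,0),(0,0)))]))
# tray from saved top and side pictures: rim corners
C={n:imaging.get_calibration(n) for n in("top","side")}; Q={}
for n,(x0,y0,x1,y1) in dict(top=(112,100,205,212),side=(70,225,222,340)).items():
    h=cv2.cvtColor(cv2.imread(f"pics/{n}0.png"),cv2.COLOR_BGR2HSV)[y0:y1,x0:x1]
    m=((h[...,1]<90)&(h[...,2]>90)).astype('uint8'); c=max(cv2.findContours(m,0,2)[0],key=cv2.contourArea)
    e=cv2.approxPolyN(c,4,ensure_convex=True).reshape(-1,2)+[x0,y0]; Q[n]=e; print(n,e.tolist())
P=[plane(C["top"],q,.022)[:2] for q in Q["top"]]; S=[plane(C["side"],q,.022)[:2] for q in Q["side"]]
print(np.round(P,3).tolist(),np.mean(P,0).round(3)); print(np.round(S,3).tolist(),np.mean(S,0).round(3))
go(.53,.355,.115,0.05)
E
```

```text
top [[194, 195], [125, 201], [122, 115], [190, 110]]
side [[213, 270], [169, 340], [75, 297], [134, 226]]
[[0.458, 0.267], [0.44, 0.442], [0.669, 0.464], [0.685, 0.287]] [0.563 0.365]
[[0.451, 0.267], [0.435, 0.445], [0.667, 0.469], [0.683, 0.26]] [0.559 0.36 ]
t 7.6 shift [-0.0336, -0.2439, -0.003] turn [0.0005, 0.0004, -0.1403] |d| 0.246
```

View pics/m4.png

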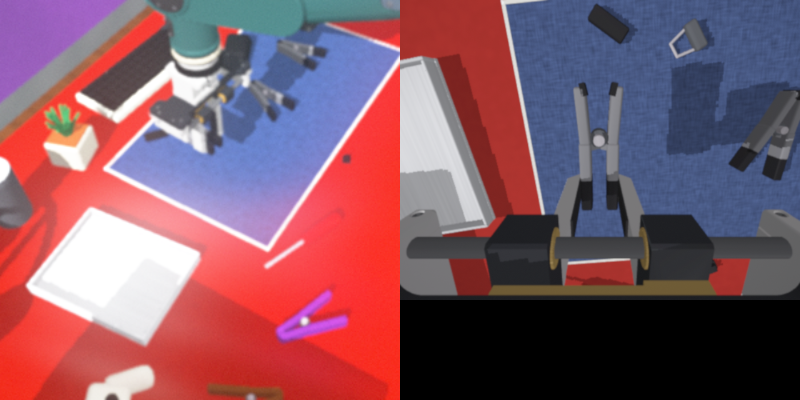

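The clamp is held squeezed and level: in the right panel its jaws are open at (600,100) and its pin is at (598,140). The tray centre is about (0.561, 0.362) with yaw 0.09, and both views agree to 5 mm.

```bash
python3 -c "
from h import *
go(.526,.358,.115,.08)"
```

```text
t 7.6 shift [-0.0378, -0.2466, -0.003] turn [0.0005, 0.0004, -0.1703] |d| 0.249
```

>>> {"method": "drive_tool", "body": {"series": [[0.02, [-0.005, -0.04, -0.001], [0, 0, -0.03]], [0.02, [-0.014, -0.095, -0.003], [0, 0, -0.07]], [0.02, [-0.023, -0.15, -0.003], [0, 0, -0.11]], [0.02, [-0.031, -0.205, -0.003], [0, 0, -0.15]], [0.02, [-0.038, -0.247, -0.003], [0, 0, -0.17]]]}}

```text
time: 8.22
tool_pos: [0.5248, 0.3602, 0.1133]
ee_rot: [3.14, 0.003, 0.082]
wrist_force: [0.7, -0.3, -0.4]
width: 0.0328
finger_force: 29.9
```

>>> {"method": "drive_tool", "body": {"series": [[0.02, [0, 0, 0], [0, 0, 0]], [0.02, [0, 0, 0], [0, 0, 0]]]}}

```text
time: 8.48
tool_pos: [0.5256, 0.3576, 0.1141]
ee_rot: [3.139, 0.002, 0.08]
wrist_force: [0.2, 0.6, -0.8]
width: 0.0327
finger_force: 29.9
```

```bash
python3 - <<'E'
from h import *
go(.526,.358,.039,.08)
cv2.imwrite("pics/wrist5.png",imaging.snapshot("wrist")[:,:,::-1])
E
```

```text
t 8.47 shift [0.0006, -0.0005, 0.0751] turn [0.0024, 0.0021, -0.0003] |d| 0.075
```

View pics/wrist5.png

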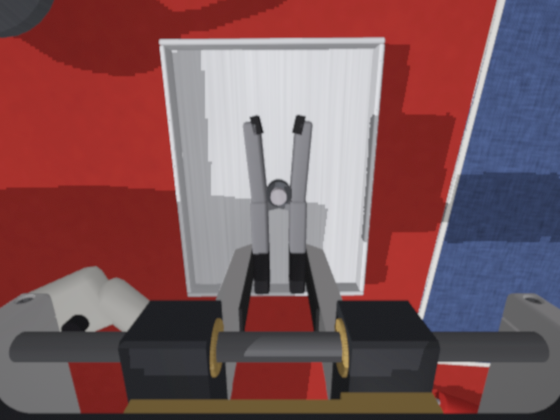

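The clamp sits over the middle of the tray (pin at (279,192), tray from (160,40) to (385,295)). Lowering.

>>> {"method": "drive_tool", "body": {"series": [[0.02, [0, 0, 0.03], [0.001, 0.001, 0]], [0.02, [0, 0, 0.055], [0.001, 0.001, 0]], [0.02, [0, 0, 0.067], [0.001, 0.001, 0]], [0.02, [0, 0, 0.072], [0.001, 0.001, 0]], [0.02, [0, 0, 0.073], [0.001, 0.001, 0]]]}}

```text
time: 9.15
tool_pos: [0.5269, 0.3584, 0.0435]
ee_rot: [-3.14, -0.003, 0.079]
wrist_force: [-0.2, -0.4, -0.7]
width: 0.0321
finger_force: 29.9
```

>>> {"method": "drive_tool", "body": {"series": [[0.02, [0, 0, 0], [0, 0, 0]], [0.02, [0, 0, 0.002], [0, 0, 0]], [0.02, [0, 0, 0.002], [0, 0, 0]]]}}

```text
time: 9.52
tool_pos: [0.5264, 0.3587, 0.0411]
ee_rot: [-3.141, -0.002, 0.08]
wrist_force: [-0.6, 0.4, -0.7]
width: 0.0322
finger_force: 29.9
```

>>> {"method": "drive_tool", "body": {"series": [[0.02, [0, 0, 0.002], [0, 0, 0]], [0.02, [0, 0, 0.003], [0, 0, 0]], [0.02, [0, 0, 0.003], [0, 0, 0]]]}}

```text
time: 9.9
tool_pos: [0.5262, 0.3585, 0.0376]
ee_rot: [-3.141, -0.001, 0.08]
wrist_force: [0.1, -0.2, 0.0]
width: 0.0324
finger_force: 29.9
```

>>> {"method": "drive_tool", "body": {"series": [[0.02, [0, 0, 0.001], [0, 0, 0]], [0.02, [0, 0, 0.0015], [0, 0, 0]], [0.02, [0, 0, 0.0015], [0, 0, 0]]]}}

```text
time: 10.28
tool_pos: [0.5263, 0.3586, 0.0363]
ee_rot: [-3.141, -0.002, 0.08]
wrist_force: [-0.2, 0.4, -0.6]
width: 0.0324
finger_force: 29.9
```

Now within a millimetre or two of the floor. I'll open slowly, then rise.

>>> {"method": "drive_tool", "body": {"series": [[0.036, [0, 0, 0.001], [0, 0, 0]], [0.045, [0, 0, 0.001], [0, 0, 0]], [0.056, [0, 0, 0.001], [0, 0, 0]], [0.075, [0, 0, 0.001], [0, 0, 0]], [0.094, [0, 0, 0.001], [0, 0, 0]]]}}

```text
time: 10.9
tool_pos: [0.5264, 0.3587, 0.0355]
ee_rot: [-3.141, -0.002, 0.08]
wrist_force: [-0.2, -0.4, -0.2]
width: 0.0715
finger_force: 0.0
```

>>> {"method": "drive_tool", "body": {"series": [[0.094, [0, 0, 0], [0, 0, 0]], [0.094, [0, 0, 0], [0, 0, 0]], [0.094, [0, 0, -0.03], [0, 0, 0]], [0.094, [0, 0, -0.08], [0, 0, 0]], [0.094, [0, 0, -0.13], [0, 0, 0]]]}}

```text
time: 11.52
tool_pos: [0.5258, 0.3583, 0.1664]
ee_rot: [-3.141, -0.001, 0.08]
wrist_force: [0.1, -0.2, -0.2]
width: 0.0942
finger_force: 0.0
```

```bash
python3 - <<'E'
from h import *
a=imaging.snapshot("side");b=imaging.snapshot("wrist")
m=np.hstack([cv2.resize(a[80:380,60:360],(400,400)),np.pad(cv2.resize(b,(400,300)),((0,100),(0,0),(0,0)))])
cv2.imwrite("pics/m6.png",m[:,:,::-1]); cv2.imwrite("pics/w6.png",b[:,:,::-1])
E
```

```text
(no output)
```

View pics/m6.png

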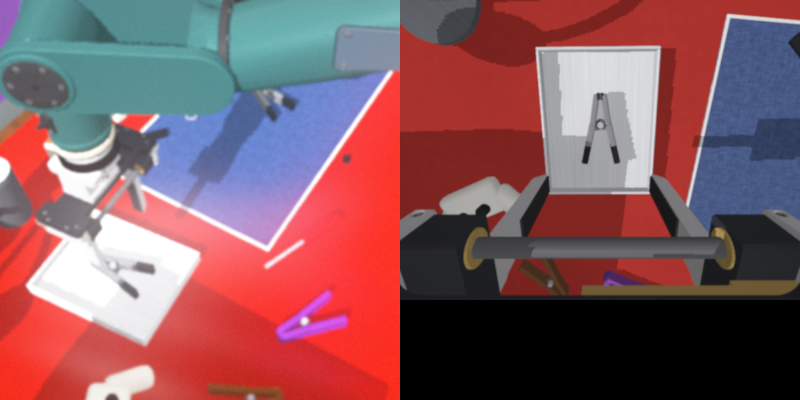

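The clamp lies flat and released near the middle of the tray (pin at (600,125) in the right panel), and the gripper is clear. I'll let the arm settle and hand in.

>>> {"method": "drive_tool", "body": {"series": [[0.094, [0, 0, -0.01], [0, 0, 0]], [0.094, [0, 0, -0.01], [0, 0, 0]], [0.094, [0, 0, -0.01], [0, 0, 0]]]}}

```text
time: 12.0
tool_pos: [0.5255, 0.3581, 0.1734]
ee_rot: [3.141, 0.001, 0.08]
wrist_force: [-0.1, -0.2, -0.0]
width: 0.0941
finger_force: 0.0
```

```bash
python3 -c "
from bench import robot
print(robot.close_job())"
```

```text
the job is handed in; nothing more can be done
None
```

The left clamp was the weak one: it now lies flat and released near the middle of the reject tray, the two sound clamps were only squeezed where they lay, and the job was handed in at about 12 s; no verdict came back.

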